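Take the camera housing out of the leak tester

ROBOT

A 6-joint arm with a two-finger parallel gripper is mounted at the origin on the work surface. World frame = base frame: x ahead of the robot, y to its left, z up, the work surface at z = 0. Lengths are in mm, angles in rad, forces in N, time in s.
With the tool pointing down it reaches from about 275 to 750 mm from the base axis. Payload 10.2 kg.
Tool frame: the origin (TCP) lies at the very end of the fingers, on their centre line; the grasp point (between the pads) lies 19 mm behind it; z points along the fingers, y is the line along which they close (so a half turn about z gives the same grasp; the last joint's range is limited). The gripper opens to 85 mm and grips with 20 to 120 N. Pads are 22 mm wide; open, the fingers measure 114 mm over their backs; the gripper's body (76 mm by 85 mm) begins 54 mm behind the grasp point. The pads swing forward as they close: fully open they stand 13 mm farther back than shut.
Start: joints at [0.989, 0.313, 1.498, -0, 1.331, -0.223], TCP at [184.367, 491.569, 231.294] pointing down, gripper open.
Joint ranges: [-2.94, 2.94], [-0.97, 2.17], [0.19, 2.56], [-1.23, 4.37], [0.02, 3.11], [-2.88, 2.88]. Speed limits (rad/s): [2.39, 2.39, 3.01, 3.14, 3.14, 3.14].

INTERFACE

Orientations are given as a unit quaternion [w, x, y, z].
In Python, from rig import ctrl gives the robot as it stands.
- The arm moves only by the tool step_arm, never from a script. Its argument "increments" is a list of rows, each a list of 3 entries, a list of its own where there are three numbers: the shift along the tool's x, y, z in cm, then the turn, a rotation vector about the tool's x, y, z in degrees, then the opening in per cent of the stroke, from 0 (shut) to 100 (fully open). A call has 1 to 8 rows; each row is the pose to reach, as a shift and turn from the pose commanded when the call began, along the tool's axes at that moment; what a row does not reach only later rows make up. A row lasts 1/8 s, in which the tool goes at most 62.5 mm and 10.7 degrees, less where a joint would pass 70% of its speed; a pose out of reach is approached as far as the arm can. A call with a gripper value outside its range is refused whole. The fingers move at their own pace and stop on an object; "squeeze" is the grip in N (left out, the last holds). Time passes only in rows, so rows that repeat a pose let the fingers close. It gives the time, the measured TCP pose, the force, the opening and the grip force at its end, in the units of the state.
- ctrl.sense(): the state, without advancing time (a new reading comes with each control period).
- ctrl.capture(name): name is "scene" or "top"; returns a dict with "img" (420x560x3 uint8, red, green, blue), "fx", "fy", "cx", "cy" (pixels), "extrinsics" (4x4, takes a point from camera to world coordinates). Camera axes: x right, y down, z forward; pixel columns grow to the right and rows downward; lengths in mm; the calibration is good to about 2 mm. A picture is of the moment at which its call begins. There is no depth.
- ctrl.finish_job(): hands the job in; it is judged then, once.
The state is a dict: "time_s": time; "joints": joint angles; "dq": joint speeds; "tau": joint torques, N m; "eef_pos": TCP position; "ee_rot": TCP orientation; "force": force on the tool from outside, world axes, zero at the start; "wrist_torque": the same for the moment, N m; "grip_width": opening from 0.0 (shut) to 1.0 (fully open); "grip_force": force on a finger pad.
Only numpy, scipy, OpenCV 4.12 (cv2) and the standard library are available. Lean on these libraries where they do the work, as an engineer would, in place of code of your own. Each camera call takes 0.05 s, during which the arm holds its last target. There are 200 camera calls.

TASK

The leak test is finished: first flip the pump switch to its centre off position without letting it go over to the other side. Then swing the counterweighted clamp arm up past its balance point so that it rests open by itself, lift the camera housing out of the cradle and set it down gently, standing upright, in the white tray. Leave the jar, the cap and the torch where they are.

Things in the scene. Friction and masses are not known exactly. Their poses are not given: they have to be found in the camera images.
- tester: Bench leak tester, fixed to the table: grey base plate 280 x 120 x 15 mm with a cradle and two 125 mm high hinge posts at its +x end. Origin: on the table, under the middle of the cradle. Its x axis runs level from the cradle towards the hinge posts (away from the robot, turned by up to 0.2 rad), y along the hinge axis, z up.
- clamp_hinge (a point): On the tester: the middle of the clamp arm's hinge axis, 110 mm beyond the tester's origin along its x and 110 mm above the table. The axis runs along the tester's y.
- clamp (a joint): Clamp arm angle, rad. 0: shut, the arm lies level from the hinge towards the tester's -x over the housing (rubber pad 2 mm above it). Grows as the free end is lifted, up to the open stop at 1.75. A steel counterweight (50 mm across, 33 mm wide) stands 60 mm above the hinge when shut and goes over to the back. The arm balances at about 0.8: let go below that it falls shut, above that it falls open. Lifting takes about 1 to 2 N at the handle; hardly any friction.
- clamp_handle (a point): Middle of the clamp arm's handle: a round black crossbar of 14 mm diameter, 100 mm long, parallel to the hinge axis, 210 mm from it. Two thin rods 90 mm apart join its ends to the 16 mm wide arm and leave an opening 80 mm wide and 40 mm long behind the bar, so that a finger can go down on either side of the bar. 110 mm above the table when shut, with nothing under it but the base plate.
- pump_box: Pump control box, light grey, 110 (x) x 140 (y) x 70 mm high, fixed to the table, with a toggle switch in the middle of its top. Origin: centre of its underside; z up; the toggle swings along its y axis. It stands left or right of the tester; the tray stands on the other side.
- toggle_pivot (a point): On the box: the pivot of the toggle, 68 mm above the table, over the box's origin.
- toggle (a joint): Toggle angle, rad. 0: upright, off. Positive leans to the box's +y (pump running, starts at about 0.45), negative to its -y. A sprung switch with three detents at +0.45, 0 and -0.45: it snaps to the nearest one when let go (switching points at about +-0.22); it takes about 3 N at the ball. Stops at +-0.47.
- toggle_tip (a point): Centre of the 16 mm steel ball on the toggle's end, 50 mm from the pivot; the stem is 9 mm thick.
- housing: Camera housing: grey and black rounded block, 90 (x) x 50 (y) x 75 mm high, 0.25 to 0.5 kg, with a round lens port in its -x end. Origin: centre of its underside; z up. At the start it stands in the cradle, its underside 15 mm above the table, its x along the tester's x; the cradle's rim is only 8 mm high and 4 mm wider all round. 50 mm wide grasp across y from above once the arm is open.
- tray: Low white open tray, fixed to the table, 190 (x) x 150 (y) x 22 mm, walls and floor 5 mm. Origin: centre of its underside; z up.
- grease: Bystander: small jar, 44 mm across, 32 mm high. Origin: centre of its underside.
- port_cap: Bystander: black lens port cap, disc 68 mm across, 16 mm high. Origin: centre of its underside.
- torch: Bystander: black diving torch lying along its x axis, 130 mm long, 42 mm thick. Origin: under its middle, on the table.
Not all that is in view belongs to the job. Several things have the shape of the housing; the one meant has the colours described above. Several things have the shape of the pump_box; the one meant has the colours described above.

How it is judged (in metres and radians):
On the way, in this order (a step that is already met when the one before it is completed fails the run):
1. the pump switch stands in its centre off position while the clamp arm is still shut (value of joint toggle between -0.1 and 0.1 rad and value of joint clamp below 0.1 rad), for 0.3 s.
2. the clamp arm rests open on its stop, untouched by the robot, with the housing still in its cradle (value of joint clamp above 1.65 rad and contact force between each of the arm, the fingers and clamp below 0.1 N and horizontal distance between housing and tester below 0.015 m), for 0.3 s.
At the end, for the whole second after the job is handed in: The toggle is within 0.1 rad of its centre, the clamp arm rests open (over 1.65 rad), and the housing stands upright (within 0.08 rad) and still on the floor of the tray, its middle within 70 mm (tray x) and 50 mm (tray y) of the tray's (value of joint toggle between -0.1 and 0.1 rad and value of joint clamp above 1.65 rad and x of housing in the frame of tray between -0.07 and 0.07 m and y of housing in the frame of tray between -0.05 and 0.05 m and height (world z) of housing below 0.009 m and angle between housing's own z axis and vertical below 0.08 rad and linear speed of housing below 0.02 m/s); the robot touches nothing.
It fails at once if the pump switch goes over to the other side (value of joint toggle below -0.25 rad).
It fails at once if the clamp arm is lifted while the pump switch is not off (value of joint clamp above 0.15 rad and value of joint toggle above 0.2 rad).
It fails at once if the housing is dropped (falls freely, from about 13 mm or more) (linear speed of housing above 0.5 m/s and contact force between the fingers and housing below 0.1 N).
It fails at once if the housing is banged down into the tray (over 80 N) (contact force between housing and tray above 80 N).
It fails at once if the jar, the cap or the torch is moved by more than 30 mm (distance of any of grease, port_cap, torch from where it was at the start of the episode above 0.03 m).
It also fails if it takes over 70 s, if anything falls off the work surface, if the arm or the gripper's body presses on something with over 40 N, if the wrist force passes 120 N, or if a joint passes its speed limit or range.

## Working session

There is one attempt and no reset: what is moved stays moved. The work goes in short steps, Python scripts to look and compute and a tool call to move; the robot and the scene stay as the last step left them, time stands still between calls to the robot, and variables do not carry over. Pictures are saved under pics/ and viewed, at most 10 in all, crops included, and the job is handed in when it is done.

Besides the shell and the picture viewer there is one more tool, called after ">>>" by a JSON object that holds its "fn" and its "kwargs", one argument or row to a line. step_arm: Moves the arm, as the interface text tells. Its arguments: {"type":"object","properties":{"increments":{"type":"array"},"squeeze":{"type":"number"}},"required":["increments"]}

```bash
mkdir -p pics
cat > h.py <<'E'
import numpy as np, cv2
from rig import ctrl
def cap(n):
    c=ctrl.capture(n); np.savez(f'pics/{n}.npz',**c); return c
def load(n): return dict(np.load(f'pics/{n}.npz'))
def ray(c,u,v):
    E=c['extrinsics'];d=E[:3,:3]@np.array([(u-c['cx'])/c['fx'],(v-c['cy'])/c['fy'],1]);return E[:3,3],d
def atz(c,u,v,z):
    o,d=ray(c,u,v);return o+d*(z-o[2])/d[2]
def proj(c,p):
    E=c['extrinsics'];q=E[:3,:3].T@(np.array(p,float)-E[:3,3]);return np.array([c['fx']*q[0]/q[2]+c['cx'],c['fy']*q[1]/q[2]+c['cy']])
def save(c,f,box=None,k=1):
    i=c['img'][...,::-1]
    if box: i=i[box[1]:box[3],box[0]:box[2]]
    cv2.imwrite('pics/'+f,cv2.resize(i,None,fx=k,fy=k,interpolation=cv2.INTER_CUBIC))
E
python3 - <<'E'
from h import *
for n in('scene','top'):
    c=cap(n);save(c,n+'0.png',k=1.42);print(c['extrinsics'].round(3),c['fx'],c['cx'],c['cy'])
print(ctrl.sense())
E
```

```text
[[ 2.500000e-01  5.440000e-01 -8.010000e-01  1.687009e+03]
 [ 9.680000e-01 -1.340000e-01  2.110000e-01 -3.474850e+02]
 [ 8.000000e-03 -8.280000e-01 -5.600000e-01  9.121190e+02]
 [ 0.000000e+00  0.000000e+00  0.000000e+00  1.000000e+00]] 535.0339840116831 280.1262782846403 207.96477029543868
[[-9.000000e-03 -9.850000e-01  1.730000e-01  2.946750e+02]
 [-1.000000e+00  9.000000e-03  0.000000e+00 -7.456300e+01]
 [-2.000000e-03 -1.730000e-01 -9.850000e-01  1.364369e+03]
 [ 0.000000e+00  0.000000e+00  0.000000e+00  1.000000e+00]] 526.5738289757386 277.1817718553159 212.81329447791583
{'time_s': 0.1, 'joints': array([ 9.88582293e-01,  3.13361454e-01,  1.49836348e+00, -1.72762081e-05,
        1.33102514e+00, -2.23344566e-01]), 'dq': array([-0.00053103, -0.00124205, -0.0029506 ,  0.00151335, -0.00191392,
        0.00054847]), 'tau': array([ 3.30143630e-03, -4.12896824e+01, -2.60138172e+01, -9.15128862e-05,
        3.05253001e-03,  6.67198819e-06]), 'eef_pos': array([184.24192867, 491.35440402, 230.80809792]), 'ee_rot': array([-2.19123092e-04,  1.78471358e-01,  9.83944937e-01, -5.35688914e-04]), 'force': array([-0.63226772, -0.84025554, -1.06230809]), 'wrist_torque': array([-0.04712178,  0.01096984, -0.03092584]), 'grip_force': 0.0, 'grip_width': 1.0010911092218642}
```

View pics/scene0.png

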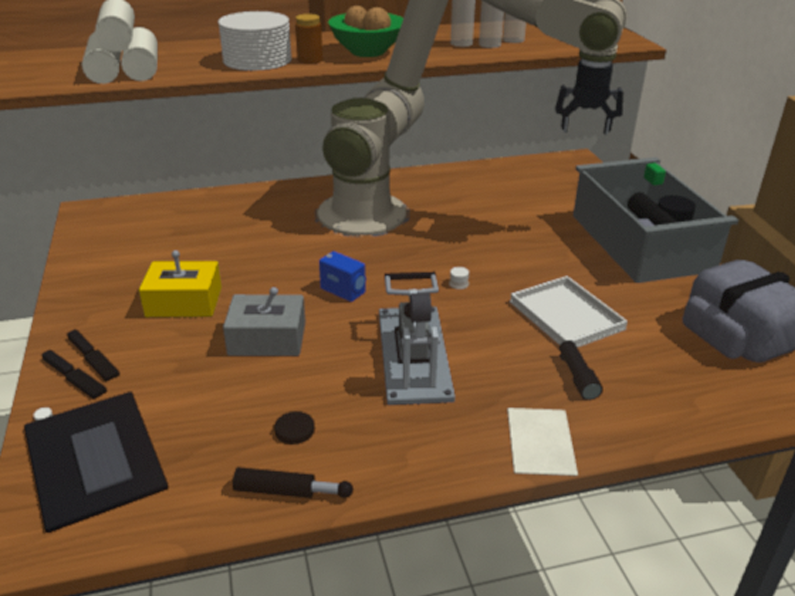

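View pics/top0.png

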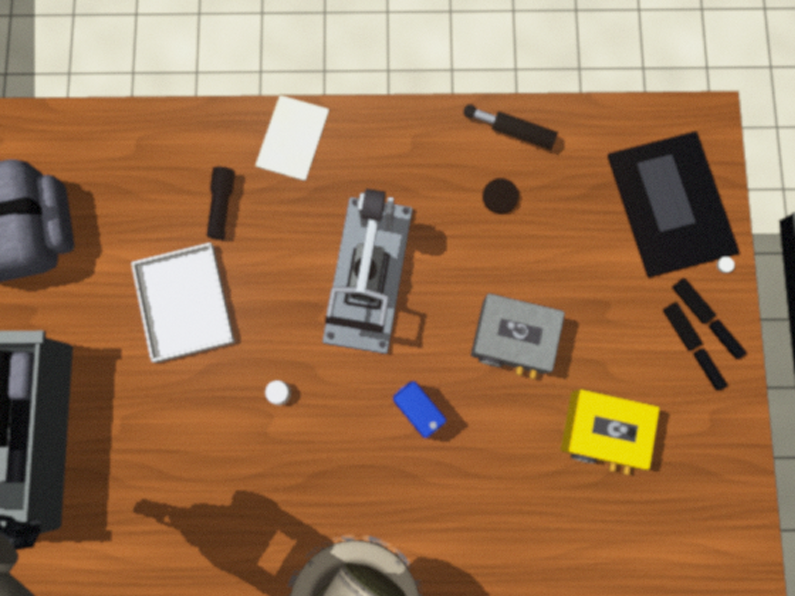

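The candidates for the pump box are the grey one at top-view (518,333) and the yellow one at (613,430). The light grey one fits. For the housing, they are the grey and black block in the cradle at (365,270) and the blue block at (418,410). The one in the cradle fits. I'll confirm both in a crop.

Run:
```python
from h import *
save(load('top'),'top1.png',(220,125,400,260),4.4)
save(load('scene'),'scene1.png',(150,180,330,290),4.4)
```

```text
(no output)
```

View pics/top1.png

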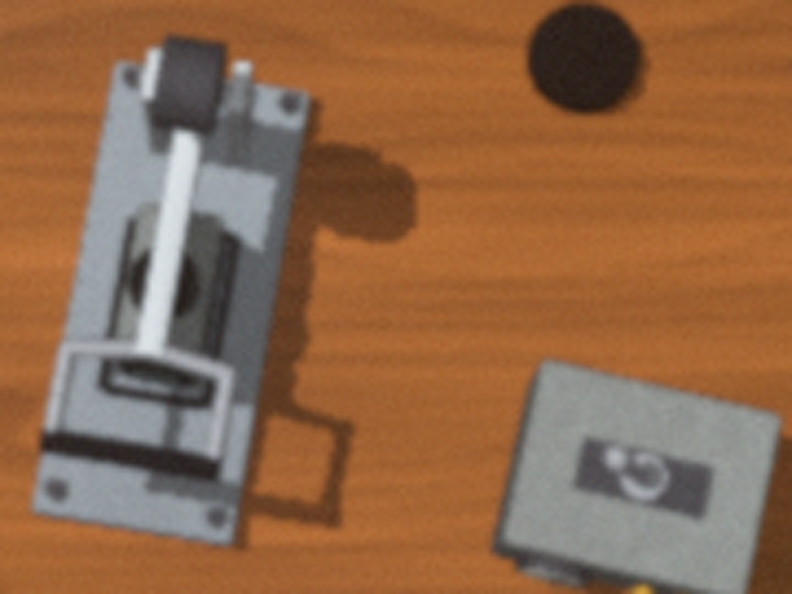

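View pics/scene1.png

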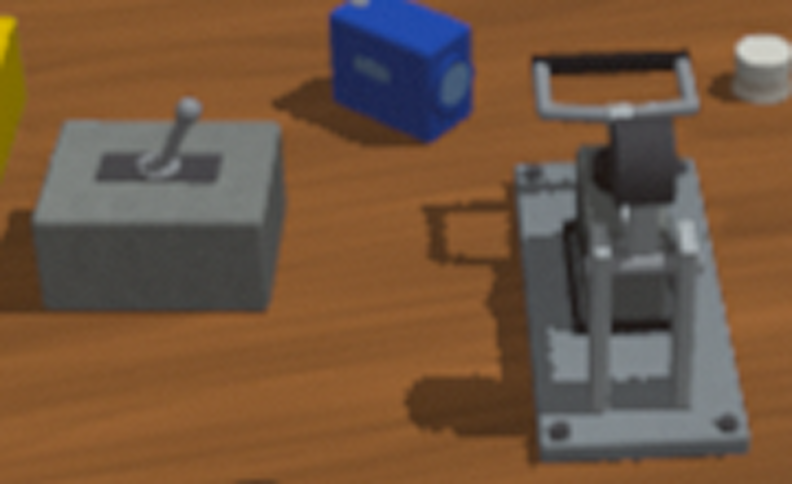

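The crops show the grey box with its ball at top crop (613,460), leaning to world +y. They also show the grey and black housing in the cradle under the arm, with the handle bar from (42,441) to (217,468).

Run:
```python
from h import *
np.set_printoptions(suppress=True,precision=1)
t=load('top');s=load('scene')
T=lambda u,v,z:atz(t,220+u/4.4,125+v/4.4,z)
S=lambda u,v,z:atz(s,150+u/4.4,180+v/4.4,z)
P=[T(113,62,15),T(310,93,15),T(235,547,15),T(33,513,15)]
print('plate',*P,np.linalg.norm(P[0]-P[1]),np.linalg.norm(P[0]-P[3]))
ax=(P[0]+P[1]-P[2]-P[3])[:2]; print('yaw',np.arctan2(ax[1],ax[0]),'centre',np.mean(P,0))
P=[S(517,165,15),S(692,160,15),S(748,440,15),S(541,452,15)]
ax=(P[2]+P[3]-P[0]-P[1])[:2]; print('scene yaw',np.arctan2(ax[1],ax[0]),'centre',np.mean(P,0))
print('handle top',T(42,441,110),T(217,468,110),'scene',S(533,62,113),S(690,58,113))
B=[T(545,360,70),T(779,413,70),T(500,550,70)]
print('box',*B,'centre',(B[1]+B[2])/2,'slot',T(645,478,70),np.linalg.norm(B[0]-B[1]),np.linalg.norm(B[0]-B[2]))
d=(B[0]-B[1]);print('y dir',np.arctan2(d[1],d[0]))
B=[S(63,122,70),S(284,122,70),S(263,224,70),S(35,222,70)];print('box scene',np.mean(B,0),*B)
d=B[1]+B[2]-B[0]-B[3];print('y dir',np.arctan2(d[1],d[0]))
o1,d1=ray(t,220+613/4.4,125+460/4.4);o2,d2=ray(s,150+188/4.4,180+107/4.4)
A=np.c_[d1,-d2];x=np.linalg.lstsq(A,o2-o1,rcond=None)[0];print('ball',o1+d1*x[0],o2+d2*x[1])
R=[atz(t,u/1.42,v/1.42,22) for u,v in((132,262),(211,245),(235,343),(152,361))]
print('tray',*R,np.mean(R,0));d=R[0]+R[1]-R[2]-R[3];print(np.arctan2(d[1],d[0]))
R=[atz(s,u/1.42,v/1.42,22) for u,v in((511,300),(566,277),(626,319),(570,343))];print('tray scene',*R,np.mean(R,0))
from scipy.spatial.transform import Rotation as Ro
q=ctrl.sense()['ee_rot'];print(Ro.from_quat(np.r_[q[1:],q[0]]).as_matrix())
```

```text
plate [732.1   8.3  15. ] [ 711.4 -110.9   15. ] [436.5 -63.4  15. ] [457.5  54.8  15. ] 120.94497847698638 278.4718068085073
yaw -0.16941338024253275 centre [584.4 -27.8  15. ]
scene yaw -0.18260652294731763 centre [592.4 -25.5  15. ]
handle top [485.7  41.1 110. ] [469.9 -54.7 110. ] scene [472.1 -53.1 113. ] [491.2  44.4 113. ]
box [ 535.6 -240.8   70. ] [ 503.9 -372.2   70. ] [ 427.6 -212.2   70. ] centre [ 465.7 -292.2   70. ] slot [ 467.5 -295.    70. ] 135.1924205760177 111.71521046444599
y dir 1.3337768858183252
box scene [ 473.6 -289.9   70. ] [ 404.4 -344.8   70. ] [ 437.9 -208.3   70. ] [ 543.3 -237.1   70. ] [ 508.6 -369.2   70. ]
y dir 1.321868790782375
ball [ 471.8 -270.6  113.4] [ 471.9 -269.8  113.2]
tray [610.1 407.1  22. ] [640.9 262.6  22. ] [458.3 213.2  22. ] [427.1 361.7  22. ] [534.1 311.1  22. ]
0.2537815830842387
tray scene [487.4 212.2  22. ] [433.  361.4  22. ] [606.  411.9  22. ] [651.6 268.4  22. ] [544.5 313.5  22. ]
[[-0.9  0.4 -0. ]
 [ 0.4  0.9 -0. ]
 [ 0.  -0.  -1. ]]
```

>>> {"fn": "step_arm", "kwargs": {
  "increments": [
    [[-27,-31.7,0],[0,0,-3],100],
    [[-54,-63.4,2],[0,0,-6.7],100],
    [[-54,-63.4,2],[0,0,-6.7],100],
    [[-54,-63.4,2],[0,0,-6.7],100],
    [[-54,-63.4,2],[0,0,-6.7],100],
    [[-54,-63.4,2],[0,0,-6.7],100],
    [[-54,-63.4,2],[0,0,-6.7],100],
    [[-54,-63.4,2],[0,0,-6.7],100]
  ]
}}

```text
time_s: 1.1
eef_pos: [354.4, 19.4, 220.0]
ee_rot: [0.0, 0.121, 0.993, 0.0]
force: [1.6, 2.4, -0.2]
grip_width: 1.0
grip_force: 0.0
```

```bash
cat >> h.py <<'E'
def go(x,y,z,yang=None,pitch=None):
    "tool-frame shift (cm) to a world point, and turn about tool z (deg) to put tool y at world angle yang"
    from scipy.spatial.transform import Rotation as Ro
    s=ctrl.sense();q=s['ee_rot'];R=Ro.from_quat(np.r_[q[1:],q[0]]).as_matrix()
    print('t',round(s['time_s'],2),'pos',s['eef_pos'].round(1),'F',s['force'].round(1),'grip',round(s['grip_width'],2),round(s['grip_force'],1))
    print('shift cm',(R.T@(np.array([x,y,z])-s['eef_pos'])/10).round(2))
    a=np.arctan2(R[1,1],R[0,1])
    if yang is not None: print('turn z',round(-np.degrees((yang-a+np.pi/2)%np.pi-np.pi/2),2))
    print('tool x',R[:,0].round(3),'y',R[:,1].round(3),'z',R[:,2].round(3),'j',s['joints'].round(2))
E
python3 -c "
from h import *
go(467,-291.5,98,1.33)"
```

```text
t 1.1 pos [354.4  19.4 220. ] F [ 1.6  2.4 -0.2] grip 1.0 0.0
shift cm [-18.38 -27.48  12.21]
turn z -0.08
tool x [-0.971  0.24  -0.001] y [0.24  0.971 0.   ] z [ 0.001 -0.    -1.   ] j [-0.28 -0.07  1.96  0.    1.25 -1.61]
```

>>> {"fn": "step_arm", "kwargs": {
  "increments": [
    [[-18,-27,2],[0,0,0],100],
    [[-18,-27,2],[0,0,0],100],
    [[-18,-27,2],[0,0,0],100],
    [[-18,-27,2],[0,0,0],100],
    [[-18,-27,2],[0,0,0],100],
    [[-18,-27,2],[0,0,0],100],
    [[-18,-27,2],[0,0,0],100],
    [[-18,-27,2],[0,0,0],100]
  ]
}}

```text
time_s: 2.1
eef_pos: [464.2, -282.4, 200.2]
ee_rot: [-0.0, 0.12, 0.993, 0.0]
force: [0.7, 0.1, -0.5]
grip_width: 1.001
grip_force: 0.0
```

```bash
python3 -c "
from h import *
go(467,-291.5,98,1.33)"
```

```text
t 2.1 pos [ 464.2 -282.4  200.2] F [ 0.7  0.1 -0.5] grip 1.0 0.0
shift cm [-0.49 -0.82 10.22]
turn z 0.01
tool x [-0.971  0.238  0.   ] y [0.238 0.971 0.   ] z [-0.  0. -1.] j [-0.76  0.38  1.49  0.    1.27 -2.09]
```

>>> {"fn": "step_arm", "kwargs": {
  "increments": [
    [[-0.5,-0.8,3],[0,0,0],100],
    [[-0.5,-0.8,6],[0,0,0],100],
    [[-0.5,-0.8,8.5],[0,0,0],100],
    [[-0.5,-0.8,10],[0,0,0],100],
    [[-0.5,-0.8,10],[0,0,0],80],
    [[-0.5,-0.8,10],[0,0,0],60],
    [[-0.5,-0.8,10],[0,0,0],45],
    [[-0.5,-0.8,10],[0,0,0],35]
  ],
  "squeeze": 20
}}

```text
time_s: 3.1
eef_pos: [467.5, -293.0, 100.6]
ee_rot: [0.0, 0.121, 0.993, -0.001]
force: [-0.6, -0.5, -0.3]
grip_width: 0.348
grip_force: 0.0
```

>>> {"fn": "step_arm", "kwargs": {
  "increments": [
    [[0,0,0],[0,0,0],30],
    [[0,0,0],[0,0,0],26],
    [[0,0,0],[0,0,0],24],
    [[0,0,0],[0,0,0],22],
    [[0,0,0],[0,0,0],22],
    [[0,0,0],[0,0,0],22]
  ]
}}

```text
time_s: 3.85
eef_pos: [467.2, -292.7, 99.9]
ee_rot: [-0.0, 0.121, 0.993, 0.0]
force: [-0.1, 0.6, -0.9]
grip_width: 0.22
grip_force: 0.0
```

Run:
```python
from h import *
go(467,-291.5,98,1.33)
c=cap('scene');save(c,'s2.png',(140,130,340,280),4)
```

```text
t 3.85 pos [ 467.2 -292.7   99.9] F [-0.1  0.6 -0.9] grip 0.22 0.0
shift cm [0.05 0.12 0.19]
turn z -0.06
tool x [-0.971  0.239  0.   ] y [0.239 0.971 0.   ] z [-0.  0. -1.] j [-0.77  0.51  1.58 -0.    1.05 -2.1 ]
```

View pics/s2.png

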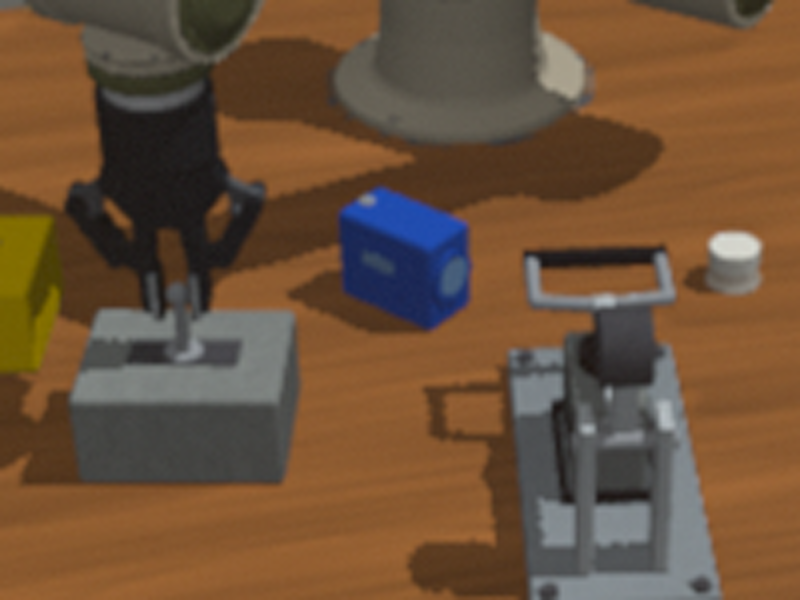

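The ball now sits straight above the pivot between the fingers, at (176,290) over (184,348). I'll open, lift out, and go over to the handle.

>>> {"fn": "step_arm", "kwargs": {
  "increments": [
    [[0,0,0],[0,0,0],35],
    [[0,0,0],[0,0,0],50],
    [[0,0,0],[0,0,0],60],
    [[0,0,-4],[0,0,0],60],
    [[0,0,-10],[0,0,0],50],
    [[0,0,-11],[0,0,9],45],
    [[0,0,-11],[0,0,18],45],
    [[0,0,-11],[0,0,27],45]
  ]
}}

```text
time_s: 4.9
eef_pos: [467.2, -292.7, 210.1]
ee_rot: [0.0, 0.351, 0.936, -0.0]
force: [-0.0, 0.1, 0.7]
grip_width: 0.45
grip_force: 0.0
```

Run:
```python
from h import *
c=cap('scene');save(c,'s3.png',(140,130,340,280),4)
go(480,-5.5,180,-.173)
```

```text
t 4.95 pos [ 467.2 -292.7  210. ] F [ 0.1 -0.7  0. ] grip 0.45 0.0
shift cm [18.08 22.36  3.  ]
turn z 58.41
tool x [-0.749  0.663 -0.   ] y [0.663 0.749 0.   ] z [ 0. -0. -1.] j [-0.77  0.39  1.45  0.    1.3  -1.62]
```

View pics/s3.png

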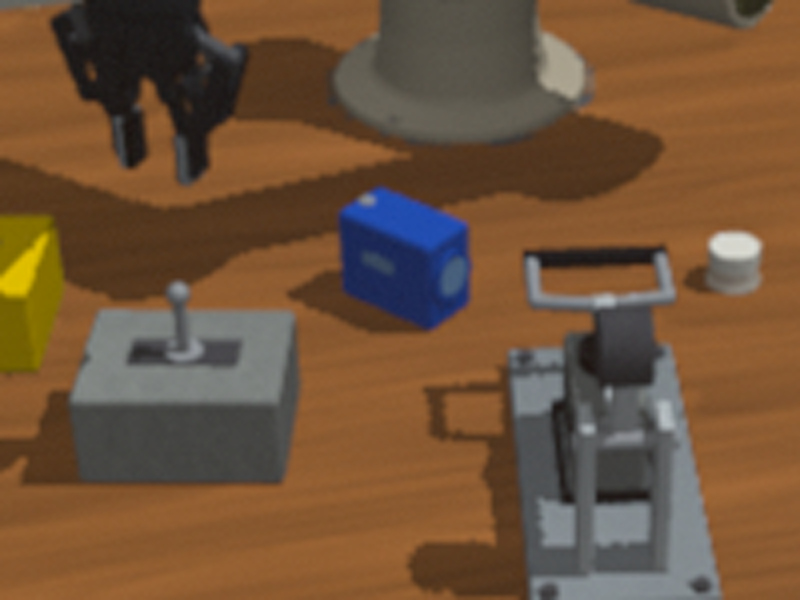

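The toggle stands upright at (178,292) and is free. Next is the handle.

>>> {"fn": "step_arm", "kwargs": {
  "increments": [
    [[3,4,0],[0,0,10],45],
    [[6,8,1],[0,0,20],45],
    [[9,12,2],[0,0,30],45],
    [[13,16,3],[0,0,40],45],
    [[16,20,3],[0,0,50],45],
    [[18.1,22.4,3],[0,0,58.4],45],
    [[18.1,22.4,3],[0,0,58.4],45],
    [[18.1,22.4,3],[0,0,58.4],45]
  ]
}}

```text
time_s: 5.95
eef_pos: [477.0, -5.5, 180.0]
ee_rot: [0.0, 0.761, 0.649, -0.0]
force: [0.4, 0.4, 0.1]
grip_width: 0.449
grip_force: 0.0
```

Run:
```python
from h import *
c=cap('top');save(c,'t4.png',(215,120,345,220),6)
go(480,-5.5,93,-.173)
```

```text
t 6.0 pos [477.   -5.8 179.9] F [ 0.2 -0.5 -0.3] grip 0.45 0.0
shift cm [0.08 0.29 8.69]
turn z 0.74
tool x [ 0.159  0.987 -0.   ] y [ 0.987 -0.159  0.   ] z [ 0. -0. -1.] j [-0.26  0.26  1.71 -0.    1.17 -0.1 ]
```

View pics/t4.png

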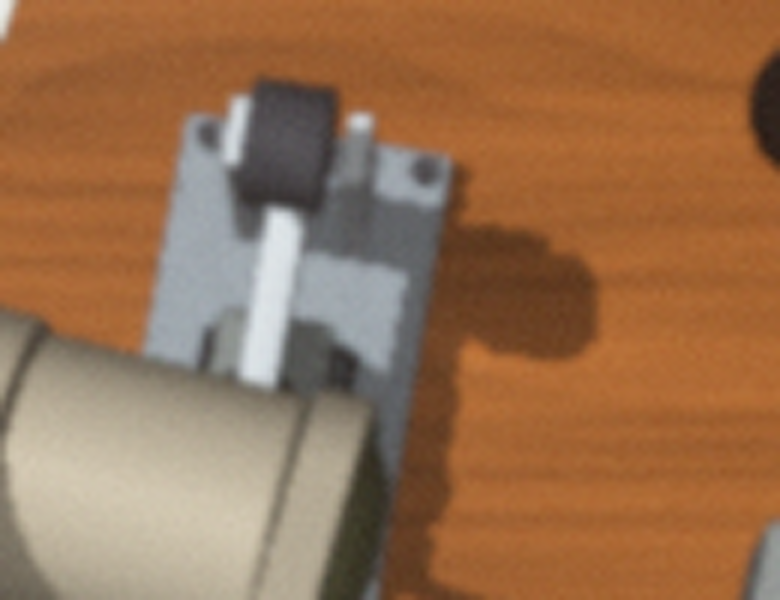

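The arm hides the handle in the top view, but the 12 mm margin on each side covers the measurement error. I'll lower and watch the force.

>>> {"fn": "step_arm", "kwargs": {
  "increments": [
    [[0.1,0.3,2],[0,0,0.7],45],
    [[0.1,0.3,4],[0,0,0.7],45],
    [[0.1,0.3,5.5],[0,0,0.7],45],
    [[0.1,0.3,6],[0,0,0.7],45],
    [[0.1,0.3,6.5],[0,0,0.7],45],
    [[0.1,0.3,7],[0,0,0.7],45],
    [[0.1,0.3,7],[0,0,0.7],45]
  ]
}}

```text
time_s: 6.88
eef_pos: [479.9, -4.4, 109.8]
ee_rot: [-0.0, 0.766, 0.643, -0.0]
force: [-0.5, 0.4, 0.6]
grip_width: 0.449
grip_force: 0.0
```

>>> {"fn": "step_arm", "kwargs": {
  "increments": [
    [[0,0,0.9],[0,0,0],45],
    [[0,0,1.7],[0,0,0],45],
    [[0,0,1.7],[0,0,0],40],
    [[0,0,1.7],[0,0,0],30],
    [[0,0,1.7],[0,0,0],22],
    [[0,0,1.7],[0,0,0],14],
    [[0,0,1.7],[0,0,0],10],
    [[0,0,1.7],[0,0,0],10]
  ],
  "squeeze": 20
}}

```text
time_s: 7.88
eef_pos: [479.8, -4.4, 93.1]
ee_rot: [-0.0, 0.766, 0.643, -0.0]
force: [-4.6, 0.6, 5.9]
grip_width: 0.154
grip_force: 19.7
```

Run:
```python
from h import *
c=cap('scene');save(c,'s5.png',(230,130,350,250),5)
go(480,-5.5,93,-.173)
```

```text
t 7.92 pos [479.8  -4.4  93.2] F [-4.  -0.8  6.2] grip 0.15 19.7
shift cm [-0.11  0.04  0.02]
turn z -0.04
tool x [ 0.173  0.985 -0.   ] y [ 0.985 -0.173 -0.   ] z [-0.  0. -1.] j [-0.25  0.38  1.8  -0.    0.96 -0.08]
```

View pics/s5.png

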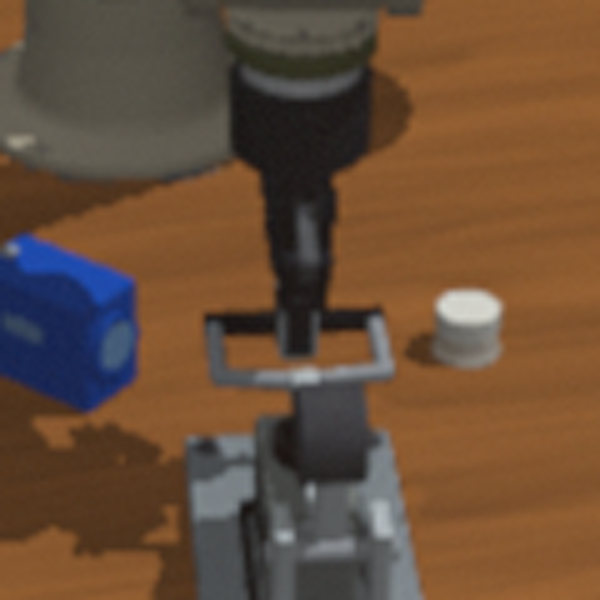

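The bar at (298,325) is gripped, with one finger inside the opening. I'll lift it along the arc.

>>> {"fn": "step_arm", "kwargs": {
  "increments": [
    [[0,0.1,-2.1],[0,0,0],10],
    [[0,0.42,-4.2],[0,0,0],10],
    [[0,0.94,-6.2],[0,0,0],10],
    [[0,1.66,-8.2],[0,0,0],10],
    [[0,2.57,-10.1],[0,0,0],10],
    [[0,3.67,-11.9],[0,0,0],10],
    [[0,4.94,-13.5],[0,0,0],10],
    [[0,6.37,-15.1],[0,0,0],10]
  ]
}}

```text
time_s: 8.93
eef_pos: [539.8, -15.2, 245.9]
ee_rot: [-0.003, 0.766, 0.643, -0.003]
force: [-21.8, 0.2, 19.9]
grip_width: 0.154
grip_force: 20.9
```

Run:
```python
from h import *
c=cap('scene');save(c,'s6.png',(220,60,370,250),3.1)
go(480,-5.5,93,-.173)
```

```text
t 8.97 pos [542.4 -15.6 248.2] F [-24.7   2.6  28.5] grip 0.15 22.3
shift cm [-0.07 -6.29 15.53]
turn z -0.04
tool x [ 0.173  0.985 -0.001] y [ 0.985 -0.173 -0.002] z [-0.002 -0.001 -1.   ] j [-0.24  0.34  1.41 -0.    1.39 -0.07]
```

View pics/s6.png

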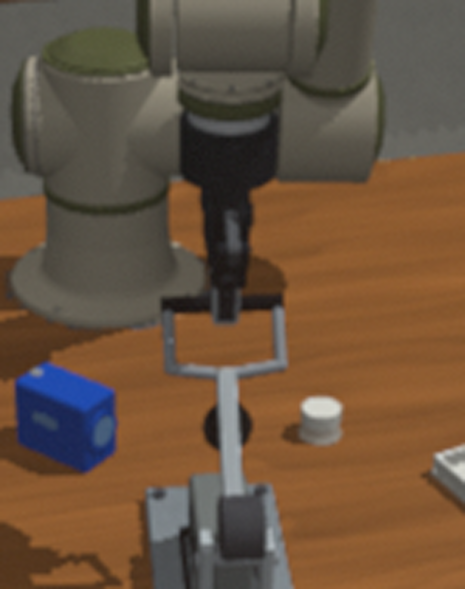

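The arm is at about 0.8 rad, with the bar still held at (225,302). The force shows that I'm slightly inside the true arc, so I'll correct outward and carry it past balance.

>>> {"fn": "step_arm", "kwargs": {
  "increments": [
    [[0,-0.25,-0.3],[0,0,0],10],
    [[0,0.5,-1],[0,0,0],10],
    [[0,1.3,-1.7],[0,0,0],10],
    [[0,2.2,-2.4],[0,0,0],10],
    [[0,3.05,-3],[0,0,0],10],
    [[0,4,-3.5],[0,0,0],10],
    [[0,4.9,-4],[0,0,0],10],
    [[0,5.8,-4.5],[0,0,0],10]
  ]
}}

```text
time_s: 9.98
eef_pos: [600.3, -25.9, 289.3]
ee_rot: [0.0, 0.766, 0.643, -0.0]
force: [-2.6, -1.4, 2.0]
grip_width: 0.156
grip_force: 21.0
```

```bash
python3 -c "
from h import *
go(480,-5.5,93,-.173)"
```

```text
t 9.97 pos [600.3 -25.9 289.3] F [-2.6 -1.4  2. ] grip 0.16 21.0
shift cm [ -0.07 -12.2   19.63]
turn z -0.06
tool x [ 0.173  0.985 -0.001] y [ 0.985 -0.173 -0.   ] z [-0. -0. -1.] j [-0.24  0.46  1.14 -0.    1.54 -0.06]
```

>>> {"fn": "step_arm", "kwargs": {
  "increments": [
    [[0,0,0],[0,0,0],30],
    [[0,0,-0.5],[0,0,0],60],
    [[0,0,-3],[0,0,0],80],
    [[0,0,-7],[0,0,0],90],
    [[0,0,-10],[0,0,0],90],
    [[0,0,-10],[0,0,0],90],
    [[0,0,-10],[0,0,0],90],
    [[0,0,-10],[0,0,0],90]
  ]
}}

```text
time_s: 10.98
eef_pos: [599.7, -25.4, 387.8]
ee_rot: [-0.001, 0.766, 0.643, -0.001]
force: [-0.0, 0.6, -0.6]
grip_width: 0.902
grip_force: 0.0
```

Run:
```python
from h import *
c=cap('scene');save(c,'s7.png',(130,0,410,210),2.8)
go(578.5,-22.7,200,-.173+np.pi/2)
```

```text
t 11.03 pos [599.7 -25.4 388. ] F [ 0.  -0.2  0.8] grip 0.9 0.0
shift cm [-0.1 -2.1 18.8]
turn z 89.96
tool x [0.173 0.985 0.   ] y [ 0.985 -0.173 -0.002] z [-0.002  0.    -1.   ] j [-0.24  0.45  0.9   0.    1.79 -0.06]
```

View pics/s7.png

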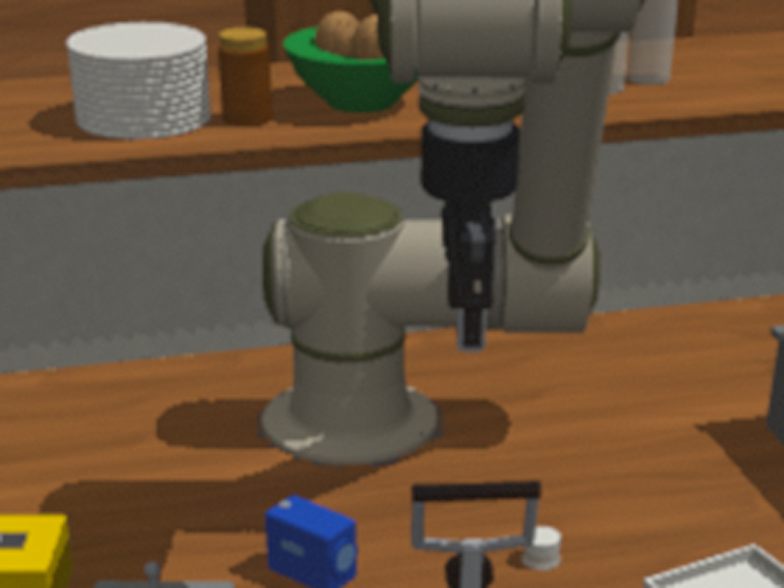

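Run:
```python
from h import *
c=load('scene')
for th in(1.3,1.5,1.65,1.75):
    r=110-210*np.cos(th);p=[578.5+.985*r,-22.7-.172*r,110+210*np.sin(th)]
    print(th,((proj(c,p)-[130,0])*2.8).round(1))
```

```text
1.3 [464.7 438.6]
1.5 [470.3 455.4]
1.65 [474.6 475. ]
1.75 [477.4 491.4]
```

>>> {"fn": "step_arm", "kwargs": {
  "increments": [
    [[0,0,0],[0,0,-10],100],
    [[0,0,0],[0,0,-20],100],
    [[0,0,0],[0,0,-30],100],
    [[0,0,0],[0,0,-40],100],
    [[0,0,0],[0,0,-50],100],
    [[0,0,0],[0,0,-60],100],
    [[-0.1,-1,0],[0,0,-70],100],
    [[-0.1,-2.1,0],[0,0,-80],100]
  ]
}}

```text
time_s: 12.02
eef_pos: [578.7, -22.8, 388.2]
ee_rot: [-0.001, 0.17, 0.985, 0.0]
force: [0.6, 0.8, -0.2]
grip_width: 0.997
grip_force: 0.0
```

>>> {"fn": "step_arm", "kwargs": {
  "increments": [
    [[0,0,2],[0,0,-10],100],
    [[0,0,8],[0,0,-10],100],
    [[0,0,14],[0,0,-10],100],
    [[0,0,19],[0,0,-10],100],
    [[0,0,23],[0,0,-10],100],
    [[0,0,26],[0,0,-10],100],
    [[0,0,26],[0,0,-10],100]
  ]
}}

```text
time_s: 12.9
eef_pos: [577.7, -22.5, 126.9]
ee_rot: [-0.002, 0.087, 0.996, 0.0]
force: [-0.5, 0.2, 0.3]
grip_width: 0.999
grip_force: 0.0
```

Run:
```python
from h import *
c=cap('scene');save(c,'s8.png',(230,80,380,280),3)
go(578.5,-22.7,50,-.173+np.pi/2)
```

```text
t 12.95 pos [578.8 -22.8 128.8] F [0.5 0.6 1.1] grip 1.0 0.0
shift cm [0.02 0.   7.88]
turn z -0.05
tool x [-0.985  0.173  0.001] y [0.173 0.985 0.   ] z [-0.001  0.    -1.   ] j [-0.24  0.53  1.46 -0.    1.15 -1.64]
```

View pics/s8.png

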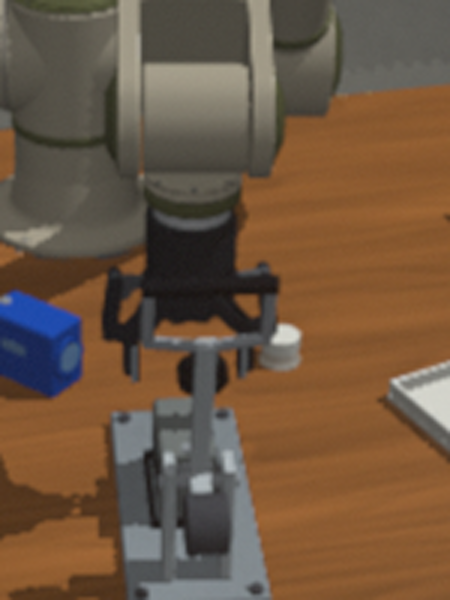

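The arm rests at its stop, since the bar pixel (476,491) matches the prediction for 1.75 rad. The open fingers straddle the housing. That was my 11th picture, one over the limit of 10, so from here I'll check by numbers only.

>>> {"fn": "step_arm", "kwargs": {
  "increments": [
    [[0,0,2],[0,0,0],100],
    [[0,0,4],[0,0,0],100],
    [[0,0,5.5],[0,0,0],100],
    [[0,0,6.5],[0,0,0],100],
    [[0,0,7.5],[0,0,0],100],
    [[0,0,8],[0,0,0],100],
    [[0,0,8],[0,0,0],100],
    [[0,0,8],[0,0,0],100]
  ]
}}

```text
time_s: 13.95
eef_pos: [579.3, -22.9, 49.3]
ee_rot: [0.0, 0.087, 0.996, -0.0]
force: [-1.0, -0.2, 0.6]
grip_width: 1.001
grip_force: 0.0
```

>>> {"fn": "step_arm", "kwargs": {
  "increments": [
    [[0,0,0],[0,0,0],85],
    [[0,0,0],[0,0,0],75],
    [[0,0,0],[0,0,0],68],
    [[0,0,0],[0,0,0],62],
    [[0,0,0],[0,0,0],55],
    [[0,0,0],[0,0,0],50],
    [[0,0,0],[0,0,0],50]
  ],
  "squeeze": 40
}}

```text
time_s: 14.82
eef_pos: [579.3, -23.2, 49.3]
ee_rot: [0.0, 0.087, 0.996, -0.0]
force: [-1.3, -4.9, 4.9]
grip_width: 0.584
grip_force: 42.6
```

>>> {"fn": "step_arm", "kwargs": {
  "increments": [
    [[0,0,-0.5],[0,0,0],50],
    [[0,0,-1.5],[0,0,0],50],
    [[0,0,-3],[0,0,0],50],
    [[0,0,-5],[0,0,0],50],
    [[0,0,-7],[0,0,0],50],
    [[0,0,-9],[0,0,0],50],
    [[0,0,-10],[0,0,0],50],
    [[0,0,-10],[0,0,0],50]
  ]
}}

```text
time_s: 15.82
eef_pos: [579.2, -22.8, 149.6]
ee_rot: [0.001, 0.087, 0.996, -0.0]
force: [-0.2, -0.6, -3.1]
grip_width: 0.584
grip_force: 42.0
```

Run:
```python
from h import *
go(539,312,150,.25+np.pi/2)
```

```text
t 15.82 pos [579.2 -22.8 149.6] F [-0.2 -0.6 -3.1] grip 0.58 42.0
shift cm [ 9.75 32.28 -0.05]
turn z -24.28
tool x [-0.985  0.173 -0.001] y [ 0.173  0.985 -0.   ] z [ 0.001 -0.    -1.   ] j [-0.24  0.5   1.44  0.    1.2  -1.64]
```

>>> {"fn": "step_arm", "kwargs": {
  "increments": [
    [[0.6,2,0],[0,0,-2],50],
    [[1.8,6,0],[0,0,-5],50],
    [[3.3,11,0],[0,0,-9],50],
    [[4.8,16,0],[0,0,-13],50],
    [[6.3,21,0],[0,0,-17],50],
    [[7.8,26,0],[0,0,-20],50],
    [[9,30,0],[0,0,-23],50],
    [[9.7,32.2,0],[0,0,-24.3],50]
  ]
}}

```text
time_s: 16.82
eef_pos: [537.6, 313.7, 148.0]
ee_rot: [-0.001, -0.127, 0.992, -0.0]
force: [-0.3, -0.7, -3.4]
grip_width: 0.578
grip_force: 42.5
```

>>> {"fn": "step_arm", "kwargs": {
  "increments": [
    [[0,0,0],[0,0,0],50],
    [[0,0,2],[0,0,0],50],
    [[0,0,4],[0,0,0],50],
    [[0,0,6],[0,0,0],50],
    [[0,0,7.5],[0,0,0],50],
    [[0,0,9],[0,0,0],50],
    [[0,0,9.5],[0,0,0],50],
    [[0,0,9.5],[0,0,0],50]
  ]
}}

```text
time_s: 17.82
eef_pos: [539.2, 311.1, 53.9]
ee_rot: [-0.0, -0.125, 0.992, -0.0]
force: [0.4, 0.5, -2.6]
grip_width: 0.583
grip_force: 42.4
```

Run:
```python
from h import *
go(539,312,39.3,.25+np.pi/2)
```

```text
t 17.82 pos [539.2 311.1  53.9] F [ 0.4  0.5 -2.6] grip 0.58 42.4
shift cm [-0.    0.1   1.46]
turn z 0.01
tool x [-0.969 -0.248  0.   ] y [-0.248  0.969 -0.   ] z [-0. -0. -1.] j [ 0.34  0.7   1.38 -0.    1.06 -1.49]
```

>>> {"fn": "step_arm", "kwargs": {
  "increments": [
    [[0,0,0.4],[0,0,0],50],
    [[0,0,0.8],[0,0,0],50],
    [[0,0,1.0],[0,0,0],50],
    [[0,0,1.15],[0,0,0],50],
    [[0,0,1.25],[0,0,0],50],
    [[0,0,1.35],[0,0,0],50],
    [[0,0,1.4],[0,0,0],50],
    [[0,0,1.4],[0,0,0],50]
  ]
}}

```text
time_s: 18.82
eef_pos: [539.1, 311.1, 39.9]
ee_rot: [-0.0, -0.125, 0.992, -0.0]
force: [-0.5, 0.6, -4.0]
grip_width: 0.583
grip_force: 42.4
```

>>> {"fn": "step_arm", "kwargs": {
  "increments": [
    [[0,0,0.05],[0,0,0],50],
    [[0,0,0.1],[0,0,0],50],
    [[0,0,0.1],[0,0,0],50],
    [[0,0,0.1],[0,0,0],50]
  ]
}}

```text
time_s: 19.32
eef_pos: [539.2, 311.1, 39.3]
ee_rot: [0.0, -0.125, 0.992, 0.0]
force: [-2.1, -1.9, 1.9]
grip_width: 0.58
grip_force: 42.9
```

Force changed from -4 to +1.9 N, so the housing has touched the tray floor. Releasing.

>>> {"fn": "step_arm", "kwargs": {
  "increments": [
    [[0,0,0],[0,0,0],56],
    [[0,0,0],[0,0,0],60],
    [[0,0,0],[0,0,0],66],
    [[0,0,0],[0,0,0],75],
    [[0,0,0],[0,0,0],85],
    [[0,0,0],[0,0,0],95],
    [[0,0,0],[0,0,0],95],
    [[0,0,0],[0,0,0],95]
  ]
}}

```text
time_s: 20.32
eef_pos: [539.2, 311.1, 38.9]
ee_rot: [-0.0, -0.125, 0.992, -0.0]
force: [-0.7, 0.3, -0.3]
grip_width: 0.948
grip_force: 0.0
```

>>> {"fn": "step_arm", "kwargs": {
  "increments": [
    [[0,0,-2],[0,0,0],95],
    [[0,0,-5],[0,0,0],95],
    [[0,0,-8],[0,0,0],95],
    [[0,0,-13],[0,0,0],95],
    [[8,0,-18],[0,0,0],95],
    [[13,0,-20],[0,0,0],95],
    [[16,0,-20],[0,0,0],95],
    [[16,0,-20],[0,0,0],95]
  ]
}}

```text
time_s: 21.32
eef_pos: [382.1, 271.3, 240.3]
ee_rot: [0.001, -0.125, 0.992, 0.0]
force: [0.6, -0.3, 0.0]
grip_width: 0.95
grip_force: 0.0
```

Run:
```python
from h import *
from scipy import ndimage
go(539,312,50)
c=cap('top');i=c['img'].astype(int)
# expected housing top & tray in picture: dark blob inside the white tray, at z~80
y=.25;ux=np.array([np.cos(y),np.sin(y),0]);uy=np.array([-np.sin(y),np.cos(y),0]);o=np.array([539.,311,80])
for n,p in(('mid',o),('+x',o+60*ux),('-x',o-60*ux),('+y',o+45*uy),('-y',o-45*uy)):
    q=proj(c,p).round().astype(int);print(n,q,i[q[1],q[0]])
g=lambda p:proj(c,p)
q=np.array([proj(c,o+a*ux+b*uy-[0,0,75]) for a in(-95,95) for b in(-75,75)]);x0,y0=q.min(0).astype(int);x1,y1=q.max(0).astype(int)
m=i[y0:y1,x0:x1].sum(2)<420
l,n=ndimage.label(m);k=1+np.argmax(ndimage.sum(m,l,range(1,n+1)));r=np.argwhere(l==k)
print('blob',len(r),r.mean(0)[::-1]+[x0,y0],'world z50',atz(c,*(r.mean(0)[::-1]+[x0,y0]),50))
s=cap('scene')
for nm,z in(('toggle ball',118),):
    q=proj(s,[467,-291.5,z]).round().astype(int);print(nm,q,s['img'][q[1]-1:q[1]+2,q[0]-4:q[0]+5].sum(2))
    b=load('scene')
# bar dark at 1.75 prediction
q=proj(s,[723.8,-48,316.6]).round().astype(int);print('bar',q,s['img'][q[1]-3:q[1]+4,q[0]].sum(1))
```

```text
t 21.32 pos [382.1 271.3 240.3] F [ 0.6 -0.3  0. ] grip 0.95 0.0
shift cm [-16.18   0.04  19.07]
tool x [-0.969 -0.249 -0.002] y [-0.249  0.969  0.   ] z [ 0.002  0.001 -1.   ] j [ 0.37  0.18  1.64  0.    1.32 -1.46]
mid [122 207] [157 163 160]
+x [117 184] [224 226 229]
-x [127 230] [201 203 209]
+y [104 211] [205 208 208]
-y [140 202] [163 163 154]
blob 1672 [135.80980861 221.55801435] world z50 [506.38871486 283.67341267  50.        ]
toggle ball [184 203] [[280 287 321 391 441 447 391 317 280]
 [279 277 278 340 386 392 363 310 285]
 [284 271 247 281 318 321 300 281 285]]
bar [301 176] [113  96  91  76  87 164 246]
```

```bash
python3 -c "
from rig import ctrl
print(ctrl.finish_job())"
```

```text
the job is handed in; nothing more can be done
None
```

I handed the job in at about 21 s: the toggle is at centre, the clamp arm rests open, and the housing was released quietly in the tray (end state checked by pixel values and force readings; no verdict came back), but I viewed 11 pictures, one over the limit of 10.

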